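# Empty the rinsed fittings into the wire basket and hold it up to drip off

## Robot

A 7-joint arm with a two-finger parallel gripper is mounted at the origin on a cart in front of the work surface, level with it; the furniture and walls round the work are solid. World frame = base frame: x ahead of the robot, y to its left, z up, the work surface at z = 0. Lengths are in m, angles in rad, forces in N, time in s.
With the tool pointing down it reaches from about 0.425 to 0.875 m from the base axis. Payload 8.4 kg.
Tool frame: the origin (TCP) lies at the very end of the fingers, on their centre line; the grasp point (between the pads) lies 19 mm behind it (bot.grip_depth is the distance from the TCP to the grasp point, in m); z points along the fingers, y is the line along which they close (so a half turn about z gives the same grasp; the last joint's range is limited). The gripper opens to 85 mm and grips with 20 to 120 N. Pads are 22 mm wide; open, the fingers measure 114 mm over their backs; the gripper's body (76 mm by 85 mm) begins 54 mm behind the grasp point. The pads swing forward as they close: fully open they stand 13 mm farther back than shut.
Start: joints at [1.037, 0.333, 0.04, 1.465, -0.013, 1.343, -0.059], TCP at [0.274, -0.59, 0.231] pointing down, gripper open.
Joint ranges: [-2.58, 2.58], [-0.38, 2.09], [-1.3, 1.39], [0.25, 2.4], [-1.5, 4.64], [0.08, 2.09], [-2.65, 2.65]. Speed limits (rad/s): [2.22, 2.22, 2.79, 2.79, 3.14, 3.14, 3.14].

## Interface

Orientations are given as a 3x3 rotation matrix whose columns are the frame's x, y, z axes.
In Python, from rig import bot, hand, solve_ik, cams, job, telemetry gives the robot as it stands. The module is installed in compiled form; this text tells all that it offers. Calls block until the motion is done:
- bot.move_pose(position, orientation): joint-space move of the TCP to a pose.
- bot.servo_line(position, rotation=None, v=0.15): straight line of the TCP; rotation=None keeps the orientation; v is the mean speed in m/s.
- bot.move_j(angles): joint-space move.
- hand.let_go() and hand.clamp(grasp_force=None): open the fingers fully, or close them until they stop; grasp_force is the grip in N (None keeps the last).
- bot.wait(seconds).
- solve_ik(position, orientation): joint angles nearest the present ones, or None.
- cams.capture(name): name is "scene" or "top" or "wrist"; returns a dict with "pixels" (420x560x3 uint8, red, green, blue), "K" (3x3 intrinsics, pixels), "R" (3x3) and "t" (3): a world point X has camera coordinates R X + t. Camera axes: x right, y down, z forward; pixel columns grow to the right and rows downward; lengths in m; the calibration is good to about 2 mm. A picture is of the moment at which its call begins. There is no depth.
A pose or a line that the arm cannot do raises bot.Unreachable and nothing moves.
- job.hand_in(): hands the job in; it is judged then, once.
Readings, each from a call of its own:
- telemetry.get_time(): time.
- telemetry.get_joints(): joint angles.
- telemetry.get_qd(): joint speeds.
- telemetry.get_joint_torque(): joint torques, N m.
- telemetry.get_tcp_pos(): TCP position.
- telemetry.get_eef_rot(): TCP orientation.
- telemetry.get_force(): force on the tool from outside, world axes, zero at the start.
- telemetry.get_torque(): the same for the moment, N m.
- telemetry.get_width(): finger opening in m.
- telemetry.get_finger_force(): force on a finger pad.
Only numpy, scipy, OpenCV 4.12 (cv2) and the standard library are available. Lean on these libraries where they do the work, as an engineer would, in place of code of your own. Each camera call takes 0.05 s, during which the arm holds its last target. There are 200 camera calls.

## Task

Tip the four brass nuts out of the white plastic cup into the wire basket, which stays standing in its steel pan, and stand the empty cup upright on the bench again, clear of the pan. Then swing the basket's handle upright, lift the basket by the handle straight out of the pan with all four nuts in it, and finish while holding it there, still and level, about 10 cm clear above the pan so that it can drip off into it; do not put it down. Leave the pan where it stands and do not disturb the other things on the bench.

Things in the scene. Friction and masses are not known exactly. Their poses are not given: they have to be found in the camera images.
- cup: White plastic cup (looks light grey in shade), the only cup on the bench, open at the top, 64 mm high, walls tapered: 48 mm across at the foot, 63 mm at 47 mm height, 69 mm at the rim; wall 2 mm, floor 4 mm, 0.05 kg, smooth (the nuts slide out at about 105 to 115 degrees of tip). Stands upright on the bench, the nuts inside. Origin: centre of its underside; z is its axis, towards the mouth.
- cup_mouth (a point): Centre of the cup's mouth, 64 mm above its underside.
- nut_1: Brass compression nut, 15 mm across flats (17 mm across corners), 14 mm tall, 16 g: a hexagon with a round shoulder. Starts on the floor of the cup. Origin: centre of its flat underside; z along its axis.
- nut_2: Brass compression nut, 15 mm across flats (17 mm across corners), 14 mm tall, 16 g: a hexagon with a round shoulder. Starts on the floor of the cup. Origin: centre of its flat underside; z along its axis.
- nut_3: Brass compression nut, 15 mm across flats (17 mm across corners), 14 mm tall, 16 g: a hexagon with a round shoulder. Starts on the floor of the cup. Origin: centre of its flat underside; z along its axis.
- nut_4: Brass compression nut, 15 mm across flats (17 mm across corners), 14 mm tall, 16 g: a hexagon with a round shoulder. Starts on the floor of the cup. Origin: centre of its flat underside; z along its axis.
- pan: Shallow open steel catch pan, outside 152 mm (its x) by 132 mm (its y) by 35 mm high, wall 3 mm, floor 3 mm, 0.8 kg, loose on the bench. The bench is free round it; a tall fixed instrument with bottles before it takes up the left of the bench (y over 0.3, x over 0.5), the right side is open. Origin: centre of its underside.
- basket: Rectangular wire basket standing in the pan with about 5 mm of play all round; outside 136 mm (its x) by 116 mm (its y), rim 50 mm above its origin, floor 9.5 mm above its origin, 0.3 kg, open at the top. Two ears in the middle of the +y and -y sides rise to 70 mm and carry the handle. Origin: centre of its underside, between the feet; x, y along its sides, z up.
- basket_hinge (a point): Point on the handle's hinge axis, in the middle of the basket, 63 mm above the basket's origin; the axis runs along the basket's y.
- bail_grip (a point): Middle of the handle's black grip, a round bar 12 mm thick and 68 mm long that runs along the basket's y, 80 mm from the hinge axis. Turns with the handle. The wire arms of the handle go down at 61 mm either side of the middle.
- bail (a joint): Angle of the basket's hinged handle (bail), rad: 0 is upright, positive leans to the basket's -x side (1.4 is the stop, nearly flat). The grip is at hinge + 80 mm * (-sin, 0, cos) in the basket's frame. The hinge is slightly stiff (0.04 N m): it stays where it is left. At the start it leans to -x so that the basket is open for pouring.
- spool: Bystander: spool of white line with black flanges, 62 mm across, 31 mm high, loose. Origin: centre of its underside.
- driver: Bystander: red screwdriver, 172 mm long, 19 mm thick, loose. Origin: its middle, underside.
- tape_white: Bystander: roll of white tape, 52 mm across, 13 mm high, loose. Origin: centre of its underside.

How it is judged:
On the way, in this order (a step that is already met when the one before it is completed fails the run):
1. all four nuts lie in the basket, which still stands in its pan (x of nut_1 in the frame of basket between -0.068 and 0.068 m and y of nut_1 in the frame of basket between -0.058 and 0.058 m and z of nut_1 in the frame of basket between 0 and 0.045 m and x of nut_2 in the frame of basket between -0.068 and 0.068 m and y of nut_2 in the frame of basket between -0.058 and 0.058 m and z of nut_2 in the frame of basket between 0 and 0.045 m and x of nut_3 in the frame of basket between -0.068 and 0.068 m and y of nut_3 in the frame of basket between -0.058 and 0.058 m and z of nut_3 in the frame of basket between 0 and 0.045 m and x of nut_4 in the frame of basket between -0.068 and 0.068 m and y of nut_4 in the frame of basket between -0.058 and 0.058 m and z of nut_4 in the frame of basket between 0 and 0.045 m and z of basket in the frame of pan below 0.012 m and horizontal distance between basket and pan below 0.015 m), for 0.2 s.
2. the empty cup stands upright on the bench, let go, clear of the pan (angle between cup's own z axis and vertical below 0.08 rad and height (world z) of cup between -0.006 and 0.006 m and linear speed of cup below 0.02 m/s and contact force between each of the arm, the fingers and cup below 0.05 N and contact force between cup and pan below 0.05 N and z of basket in the frame of pan below 0.012 m and horizontal distance between basket and pan below 0.015 m), for 0.2 s.
At the end, for the whole second after the job is handed in: Nuts in the basket; it hangs from the gripper by its upright handle (within 0.3 rad), underside 60 to 180 mm over the pan's rim, middles within 50 mm, tilt under 0.105 rad, under 0.02 m/s and 0.12 rad/s, touching no pan or cup. Cup upright on the bench (0.08 rad), released, off the pan. Pan flat (x of nut_1 in the frame of basket between -0.068 and 0.068 m and y of nut_1 in the frame of basket between -0.058 and 0.058 m and z of nut_1 in the frame of basket between 0 and 0.045 m and x of nut_2 in the frame of basket between -0.068 and 0.068 m and y of nut_2 in the frame of basket between -0.058 and 0.058 m and z of nut_2 in the frame of basket between 0 and 0.045 m and x of nut_3 in the frame of basket between -0.068 and 0.068 m and y of nut_3 in the frame of basket between -0.058 and 0.058 m and z of nut_3 in the frame of basket between 0 and 0.045 m and x of nut_4 in the frame of basket between -0.068 and 0.068 m and y of nut_4 in the frame of basket between -0.058 and 0.058 m and z of nut_4 in the frame of basket between 0 and 0.045 m and angle between cup's own z axis and vertical below 0.08 rad and height (world z) of cup between -0.006 and 0.006 m and linear speed of each of cup, basket below 0.02 m/s and contact force between each of the arm, the fingers, basket and cup below 0.05 N and contact force between each of cup, basket and pan below 0.05 N and z of basket in the frame of pan between 0.095 and 0.215 m and horizontal distance between basket and pan below 0.05 m and angle between basket's own z axis and vertical below 0.105 rad and angular speed of basket below 0.12 rad/s and value of joint bail between -0.3 and 0.3 rad and distance between the grasp point and bail_grip below 0.04 m and contact force between the fingers and basket above 1 N and angle between pan's own z axis and vertical below 0.05 rad and height (world z) of pan below 0.01 m); the arm keeps its last pose, push and grip.
It fails at once if a bystander is moved more than 25 mm (distance of any of spool, driver, tape_white from where it was at the start of the episode above 0.025 m).
It fails at once if the pan is moved more than 40 mm (distance of pan from where it was at the start of the episode above 0.04 m).
It also fails if it takes over 72 s, if anything falls off the work surface, if the arm or the gripper's body presses on something with over 40 N, if the wrist force passes 120 N, or if a joint passes its speed limit or range.

## Working session

There is one attempt and no reset: what is moved stays moved. The work goes in short steps, each a Python script; the robot and the scene stay as the last script left them, time stands still between calls to the robot, and variables do not carry over. Pictures are saved under pics/ and viewed, at most 10 in all, crops included, and the job is handed in when it is done.

```bash
mkdir -p pics
python3 - <<'E'
from rig import cams,telemetry
import cv2,pickle
d={}
for n in ["scene","top"]:
    c=cams.capture(n); d[n]=c
    cv2.imwrite(f"pics/{n}0.png",cv2.resize(c["pixels"][:,:,::-1],(800,600),interpolation=cv2.INTER_CUBIC))
    print(n,c["K"].round(1).tolist(),c["R"].round(3).tolist(),c["t"].round(3).tolist())
pickle.dump(d,open("c0.pkl","wb")); print(telemetry.get_time(),telemetry.get_eef_rot().round(2).tolist())
E
```

```text
scene [[487.8, 0.0, 286.9], [0.0, 487.8, 216.2], [0.0, 0.0, 1.0]] [[-0.884, -0.468, -0.013], [-0.359, 0.696, -0.621], [0.3, -0.544, -0.783]] [0.46, 0.352, 1.008]
top [[410.0, 0.0, 279.4], [0.0, 410.0, 210.1], [0.0, 0.0, 1.0]] [[0.014, -1.0, 0.002], [-0.996, -0.014, -0.09], [0.09, -0.001, -0.996]] [-0.147, 0.589, 0.97]
0.1 [[0.91, 0.42, -0.0], [0.42, -0.91, 0.0], [-0.0, -0.0, -1.0]]
```

View pics/scene0.png

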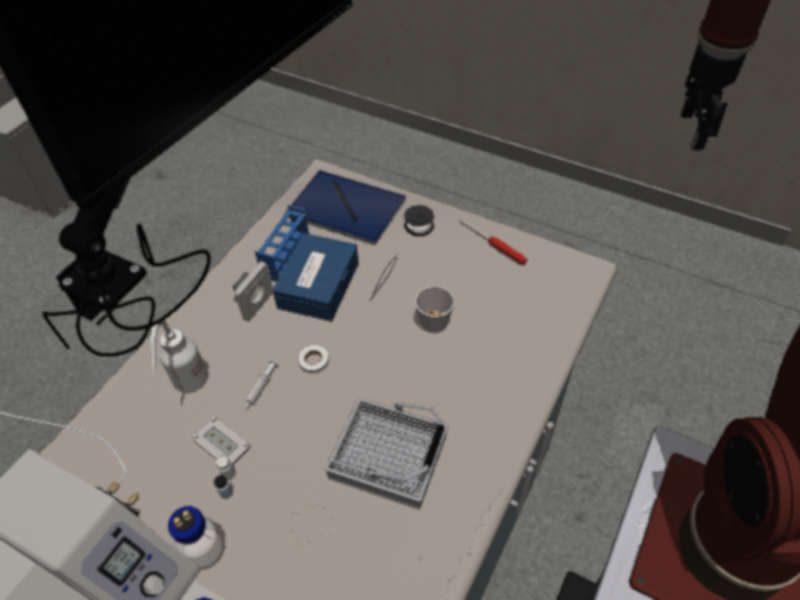

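View pics/top0.png

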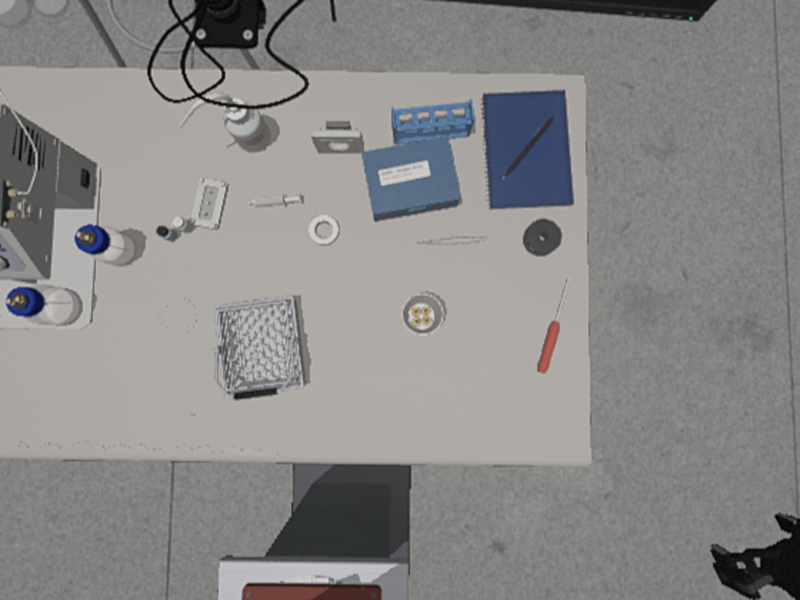

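The scene view shows the cup at (434,308) and the basket in its pan at (388,450). In the top view the cup is at (423,313) with 4 nuts in it, the pan spans (217–303, 297–395), and the black grip is at (256,394), on the robot's side. Next I'll zoom in.

Run:
```python
import pickle,cv2,numpy as np
d=pickle.load(open("c0.pkl","rb"))
t=d["top"]["pixels"][:,:,::-1]; s=d["scene"]["pixels"][:,:,::-1]
a=cv2.resize(t[200:290,140:220],None,fx=5,fy=5,interpolation=cv2.INTER_CUBIC) #400x450
b=cv2.resize(t[195:245,270:320],None,fx=4,fy=4,interpolation=cv2.INTER_CUBIC)
c=cv2.resize(s[275:355,225:320],None,fx=4,fy=4,interpolation=cv2.INTER_CUBIC)
o=np.zeros((600,800,3),np.uint8); o[:450,:400]=a; o[:200,410:610]=b; o[210:530,410:790]=c
cv2.imwrite("pics/z1.png",o)
```

```text
(no output)
```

View pics/z1.png

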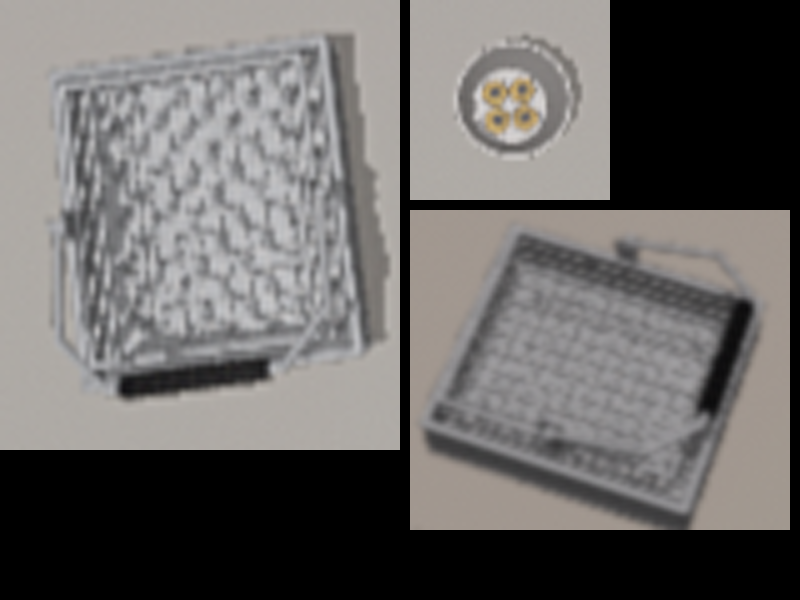

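Crop: the pan rim's corners in the top view are (53,73), (327,37), (368,353) and about (92,390). The grip ends are (120,385) and (268,370), or (740,305) and (708,412) in the scene crop. The cup's rim is centred at (516,99). I'll fit poses to these and overlay the result.

```bash
cat > h.py <<'E'
import numpy as np,cv2
def proj(c,X):
    X=np.atleast_2d(X); p=X@c["R"].T+c["t"]; p=p@c["K"].T; return p[:,:2]/p[:,2:]
def ray(c,uv):
    d=c["R"].T@np.linalg.solve(c["K"],[uv[0],uv[1],1]); return -c["R"].T@c["t"],d
def at_z(c,uv,z):
    o,d=ray(c,uv); return o+d*(z-o[2])/d[2]
def tri(c1,u1,c2,u2):
    A=[];b=[]
    for c,u in((c1,u1),(c2,u2)):
        o,d=ray(c,u); d=d/np.linalg.norm(d); M=np.eye(3)-np.outer(d,d); A.append(M); b.append(M@o)
    return np.linalg.lstsq(np.vstack(A),np.hstack(b),rcond=None)[0]
def rz(a): return np.array([[np.cos(a),-np.sin(a),0],[np.sin(a),np.cos(a),0],[0,0,1]])
E
python3 - <<'E'
from h import *; import pickle
d=pickle.load(open("c0.pkl","rb")); T,S=d["top"],d["scene"]
tp=lambda x,y:((x+.5)/5-.5+140,(y+.5)/5-.5+200)
cp=lambda x,y:((x-410+.5)/4-.5+270,(y+.5)/4-.5+195)
sp=lambda x,y:((x-410+.5)/4-.5+225,(y-210+.5)/4-.5+275)
P=[at_z(T,tp(*p),.035) for p in [(53,73),(327,37),(368,353),(92,390)]]
for p in P: print(p.round(4))
print([np.linalg.norm(P[i]-P[(i+1)%4]).round(4) for i in range(4)],np.mean(P,0))
g1=tri(T,tp(268,370),S,sp(740,305)); g2=tri(T,tp(120,385),S,sp(708,412)); print("grip",g1,g2,(g1+g2)/2)
cup=at_z(T,cp(516,99),.064); print("cup",cup)
c=np.mean(P,0); ax=(P[0]+P[1]-P[2]-P[3]); a=np.arctan2(ax[1],ax[0]); print("yaw",a)
for n,C,f in(("t",T,None),("s",S,None)):
    im=cv2.resize(C["pixels"][:,:,::-1],None,fx=5,fy=5,interpolation=cv2.INTER_CUBIC)
    def poly(X,col): cv2.polylines(im,[np.int32((proj(C,X)+.5)*5-.5)],True,col,1)
    def rect(w,h,z,col,cc=c): poly(np.array([[w,h,z],[-w,h,z],[-w,-h,z],[w,-h,z]])/1@rz(a).T+[cc[0],cc[1],0],col)
    rect(.076,.066,.035,(0,0,255)); rect(.076,.066,0,(0,255,255)); rect(.068,.058,.053,(0,255,0))
    th=np.linspace(0,6.28,40)
    for r,z in((.0345,.064),(.024,0)): poly(np.c_[cup[0]+r*np.cos(th),cup[1]+r*np.sin(th),0*th+z],(255,0,0))
    if n=="t": A=im[195*5:290*5,135*5:225*5]; D=im[195*5:245*5,270*5:320*5]
    else: B=im[275*5:360*5,220*5:325*5]; E=im[195*5:235*5,285*5:325*5]
    
o=np.zeros((640,1100,3),np.uint8);
o[:475,:450]=A; o[:425,455:980]=B; o[430:630,455:655]=E; o[430:640,665:915]=D[20:230]
cv2.imwrite("pics/z2.png",o[:, :985][:, :].copy() if 0 else cv2.resize(o[:,:985],(800,520)))
E
```

```text
[0.5758 0.1725 0.035 ]
[0.5951 0.0413 0.035 ]
[0.4444 0.0172 0.035 ]
[0.4252 0.1476 0.035 ]
[np.float64(0.1327), np.float64(0.1526), np.float64(0.1319), np.float64(0.1527)] [0.5101414  0.09464569 0.035     ]
grip [0.44069407 0.05387802 0.08928123] [0.43035223 0.11852556 0.09034829] [0.43552315 0.08620179 0.08981476]
cup [ 0.56633716 -0.17752204  0.064     ]
yaw 0.16123784876819117
```

View pics/z2.png

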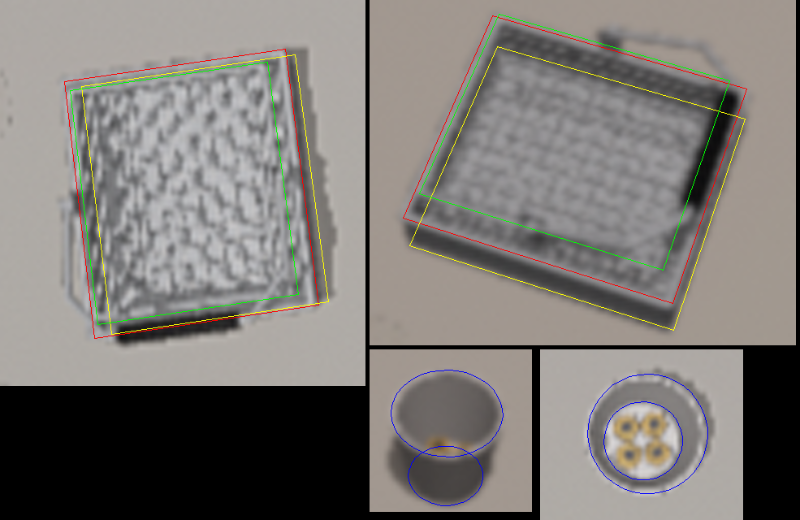

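Overlay fits to about 2 mm: pan at (0.510, 0.0945) with yaw 0.161, cup at (0.566, -0.1775), and the handle leaning about 1.25 rad toward the robot. My plan is to grip the cup from the side with the tool pitched down a bit, then pour by rolling it. I'll check reach for this.

```bash
cat >> h.py <<'E'
B=np.array([.510,.0945,0]); YAW=.161; CUP=np.array([.5663,-.1775,0])
def tool(psi,p,s):
    z=np.array([np.cos(p)*np.cos(psi),np.cos(p)*np.sin(psi),-np.sin(p)]); y=s*np.array([-np.sin(psi),np.cos(psi),0])
    return np.c_[np.cross(y,z),y,z]
def phi(th,p): return np.arccos((np.cos(th)-np.sin(p)**2)/np.cos(p)**2)
GD=.019
E
python3 - <<'E'
from h import *; from rig import solve_ik,bot
print(bot.grip_depth)
G=CUP+[0,0,.047]
for psi in np.deg2rad([-60,-30,0,30,60,90]):
  for p in np.deg2rad([15,25,35,45]):
    for s in(1,-1):
      R=tool(psi,p,s); z=R[:,2]
      q=solve_ik(G+GD*z,R); q0=solve_ik(G-.09*z,R)
      if q is None or q0 is None: continue
      n=np.array([-np.sin(psi),np.cos(psi),0])
      for tip in(1,-1):
        if p>.6 : th=np.deg2rad(112)
        else: th=np.deg2rad(120)
        f=phi(th,p)
        Gp=B-tip*n*.03+[0,0,.15]
        R2=R@rz(-tip*f); qa=solve_ik(Gp+GD*z,R); qb=solve_ik(Gp+GD*z,R2)
        up=R2@R.T@[0,0,1.]
        if qa is not None and qb is not None: print(np.rad2deg([psi,p,f]).round(),s,tip,up.round(2),q.round(2)[[0,1,3,4,5,6]],qa.round(1),qb.round(1))
E
```

```text
0.0187
[-60.  15. 127.] 1 1 [ 0.46  0.73 -0.5 ] [ 0.2   0.78  2.22  1.86  1.64 -1.23] [-0.1  0.8 -1.   2.1  1.4  2.1 -1.2] [-0.3  0.6 -0.7  2.1  1.3  1.9  1. ]
[-60.  15. 127.] 1 -1 [-0.87 -0.04 -0.5 ] [ 0.2   0.78  2.22  1.86  1.64 -1.23] [-0.3  0.7 -0.7  2.   1.4  1.9 -1.1] [-1.8  1.1  1.2  2.   0.3  0.9 -2.6]
[-60.  15. 127.] -1 1 [ 0.46  0.73 -0.5 ] [-0.78  0.75  2.26  1.54  1.02  1.76] [-0.2  0.7 -0.9  2.1  1.4  2.   1.9] [-0.8  0.5 -0.2  2.1  1.1  1.6 -2. ]
[-60.  15. 127.] -1 -1 [-0.87 -0.04 -0.5 ] [-0.78  0.75  2.26  1.54  1.02  1.76] [-0.2  0.8 -0.9  1.9  1.5  2.   2. ] [-0.1  0.9 -1.   1.9  1.5  2.1 -0.2]
[-60.  25. 146.] 1 1 [ 0.09  0.86 -0.5 ] [ 0.22  0.62  2.23  1.74  1.38 -1.12] [ 0.1  0.8 -1.2  2.1  1.4  2.  -1.1] [ 0.   0.7 -1.1  2.1  1.3  1.9  1.4]
[-60.  25. 146.] -1 1 [ 0.09  0.86 -0.5 ] [-0.89  0.65  2.28  1.45  0.77  1.93] [ 0.   0.7 -1.1  2.1  1.3  1.9  2. ] [-0.1  0.6 -1.   2.1  1.3  1.8 -1.7]
[-60.  25. 146.] -1 -1 [-0.79  0.35 -0.5 ] [-0.89  0.65  2.28  1.45  0.77  1.93] [ 0.   0.8 -1.1  1.9  1.4  2.   2.1] [-0.1  0.7 -1.   2.   1.4  1.9 -0.4]h.py:18: RuntimeWarning: invalid value encountered in arccos
  def phi(th,p): return np.arccos((np.cos(th)-np.sin(p)**2)/np.cos(p)**2)
  r = _umath_linalg.det(a, signature=signature)
Traceback (most recent call last):
  File "scipy/spatial/transform/_rotation.pyx", line 1159, in scipy.spatial.transform._rotation.Rotation.from_matrix
numpy.linalg.LinAlgError: SVD did not converge
```

Run:
```python
from h import *; from rig import solve_ik,bot
G=CUP+[0,0,.047]
for psi in np.deg2rad([-60,-40,-20,0,20,45,70,90,110,130]):
  for p in np.deg2rad([10,20,28]):
    for s in(1,-1):
      R=tool(psi,p,s); z=R[:,2]
      q=solve_ik(G+GD*z,R); q0=solve_ik(G-.09*z,R)
      if q is None or q0 is None: 
        if s==1: print(np.rad2deg(psi).round(),np.rad2deg(p).round(),"no",q is None,q0 is None)
        continue
      n=np.array([-np.sin(psi),np.cos(psi),0])
      for tip in(1,-1):
        th=np.deg2rad(118); f=phi(th,p)
        up=rz(0)@(R@rz(-tip*s*f)@R.T@[0,0,1.])
        # direction
        R2=R@rz(-tip*f); up=R2@R.T@[0,0,1.]
        h=np.array([up[0],up[1],0]);h/=np.linalg.norm(h)
        Gp=B-h*.03+[0,0,.15]
        qa=solve_ik(Gp+GD*z,R)
        if qa is None: continue
        q7=[qa[6]+k*f for k in(-1,1) if abs(qa[6]+k*f)<2.6]
        if q7: print(np.rad2deg([psi,p,f]).round(),s,tip,h.round(1),'g',q.round(1),'p',qa.round(1),np.round(q7,1))
```

```text
[-60.  10. 121.] 1 1 [0.7 0.7 0. ] g [ 0.3  0.9 -0.7  2.2  2.   1.9 -1.2] p [-0.2  0.8 -0.9  2.1  1.4  2.1 -1.2] [0.9]
[-60.  10. 121.] 1 -1 [-1.  -0.2  0. ] g [ 0.3  0.9 -0.7  2.2  2.   1.9 -1.2] p [-0.3  0.8 -0.7  2.   1.4  2.  -1.1] [1.]
[-60.  10. 121.] -1 1 [0.7 0.7 0. ] g [-0.6  0.8  0.2  2.2  1.6  1.2  1.7] p [-0.3  0.7 -0.7  2.1  1.3  2.   1.9] [-0.2]
[-60.  10. 121.] -1 -1 [-1.  -0.2  0. ] g [-0.6  0.8  0.2  2.2  1.6  1.2  1.7] p [-0.3  0.8 -0.7  2.   1.4  2.   2. ] [-0.1]
[-60.  20. 132.] 1 1 [0.4 0.9 0. ] g [ 0.2  0.7 -0.6  2.2  1.8  1.5 -1.2] p [ 0.1  0.8 -1.2  2.1  1.5  2.1 -1.2] [1.1]
[-60.  20. 132.] 1 -1 [-1.   0.1  0. ] g [ 0.2  0.7 -0.6  2.2  1.8  1.5 -1.2] p [-0.2  0.7 -0.8  2.   1.4  1.9 -1.1] [1.2]
[-60.  20. 132.] -1 1 [0.4 0.9 0. ] g [-0.7  0.7  0.4  2.3  1.5  1.   1.8] p [ 0.   0.8 -1.1  2.1  1.4  2.   2. ] [-0.3]
[-60.  20. 132.] -1 -1 [-1.   0.1  0. ] g [-0.7  0.7  0.4  2.3  1.5  1.   1.8] p [ 0.   0.8 -1.1  2.   1.5  2.1  2.1] [-0.2]
[-60.  28. 152.] 1 1 [-0.  1.  0.] g [ 0.2  0.6 -0.6  2.2  1.7  1.3 -1.1] p [-0.2  0.5 -0.8  2.1  1.2  1.6 -1. ] [1.7]
[-60. 
[... 3449 characters left out ...]
 g [ 0.9  0.9 -0.4  1.4 -0.5  1.5  0.8] p [ 0.8  0.5 -0.6  2.  -0.9  1.2  0.7] [-1.9]
110.0 10.0 no False True
110.0 20.0 no False True
[110.  28. 152.] 1 1 [-0.1 -1.   0. ] g [ 0.5  1.   0.1  1.2 -0.7  1.9 -2.1] p [ 0.2  0.6 -0.1  1.7 -0.8  1.6 -2.3] [0.4]
[110.  28. 152.] 1 -1 [ 0.7 -0.7  0. ] g [ 0.5  1.   0.1  1.2 -0.7  1.9 -2.1] p [ 0.3  0.6 -0.1  1.8 -0.8  1.6 -2.2] [0.4]
[110.  28. 152.] -1 1 [-0.1 -1.   0. ] g [ 0.8  1.  -0.4  1.2 -0.4  1.8  0.8] p [ 0.7  0.7 -0.6  1.7 -0.6  1.4  0.7] [-2.]
[110.  28. 152.] -1 -1 [ 0.7 -0.7  0. ] g [ 0.8  1.  -0.4  1.2 -0.4  1.8  0.8] p [ 0.7  0.6 -0.6  1.8 -0.6  1.4  0.7] [-2.]
130.0 10.0 no True True
130.0 20.0 no True True
130.0 28.0 no False True
```

```bash
cat >> h.py <<'E'
PSI,P,S=np.pi/2,np.deg2rad(20),-1
R=tool(PSI,P,S); Z=R[:,2]; ADV=.0187+.005
def snap(name,cam,box=None,f=1):
    from rig import cams
    c=cams.capture(cam); im=c["pixels"][:,:,::-1]
    if box: im=im[box[1]:box[3],box[0]:box[2]]
    cv2.imwrite(f"pics/{name}.png",cv2.resize(im,None,fx=f,fy=f,interpolation=cv2.INTER_CUBIC)); return c
E
python3 - <<'E'
from h import *; from rig import *
G=CUP+[0,0,.047]
bot.move_pose(G+ADV*Z-.13*Z+[0,0,.08],R)
bot.servo_line(G+ADV*Z-.13*Z,v=.12)
bot.servo_line(G+ADV*Z,v=.1)
print(telemetry.get_force().round(1),telemetry.get_time())
hand.clamp(30)
print(telemetry.get_width(),telemetry.get_finger_force(),telemetry.get_force().round(1),telemetry.get_joints().round(2))
bot.servo_line(telemetry.get_tcp_pos()+[0,0,.03],v=.05)
print(telemetry.get_width(),telemetry.get_force().round(2),telemetry.get_time())
snap("g1","scene",(220,150,420,300),4)
E
```

```text
[-0.9 -0.2 -0.4] 3.925
0.06599330067217916 31.990513140289067 [-0.8 -1.6  3.1] [ 0.9   1.01 -0.36  1.38 -0.62  1.62  0.82]
0.06618670037377147 [ 0.24 -0.74 -1.47] 5.0083
```

View pics/g1.png

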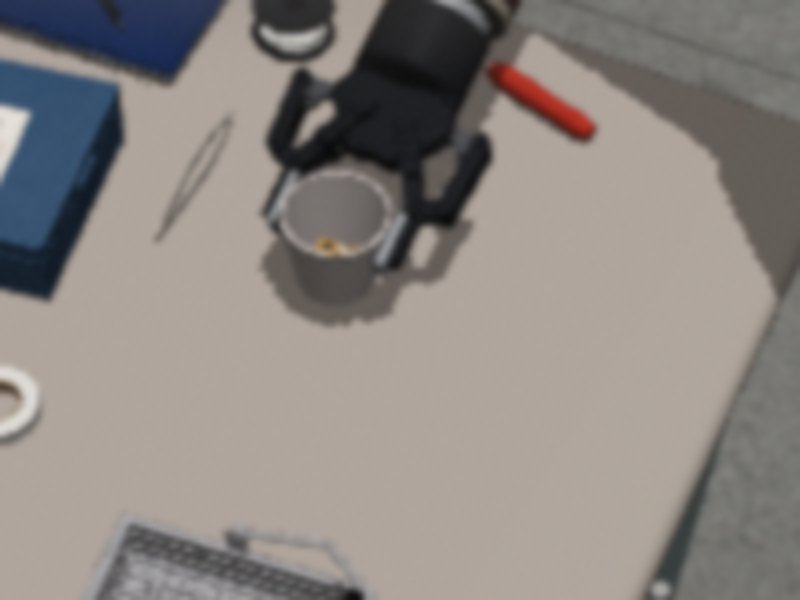

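The cup is held upright, with the nuts still in it at about (325,245). Next comes the pour.

Run:
```python
from h import *; from rig import *
h=np.array([.79,-.61,0]); Gp=B-.02*h+[0,0,.135]
p=telemetry.get_tcp_pos(); T=Gp+ADV*Z
bot.servo_line([p[0],p[1],T[2]+.03],v=.2)
bot.servo_line([T[0],T[1],T[2]+.03],v=.2)
bot.servo_line(T,v=.1)
print(telemetry.get_time(),telemetry.get_width())
q0=telemetry.get_joints().copy(); np.save("q0.npy",q0); print(q0.round(2))
for th in [90,100,105,110,114,118]:
    q=q0.copy(); q[6]-=phi(np.deg2rad(th),P); bot.move_j(q); bot.wait(.1 if th<100 else .25)
bot.wait(.3)
print(telemetry.get_time(),telemetry.get_width(),telemetry.get_force().round(2))
snap("p1","top",(120,180,320,300),4)
```

```text
7.7167 0.06601034703405519
[ 0.8   0.62 -0.57  1.97 -0.89  1.26  0.83]
12.1833 0.06600726194949223 [-0.04 -0.36 -0.67]
```

View pics/p1.png

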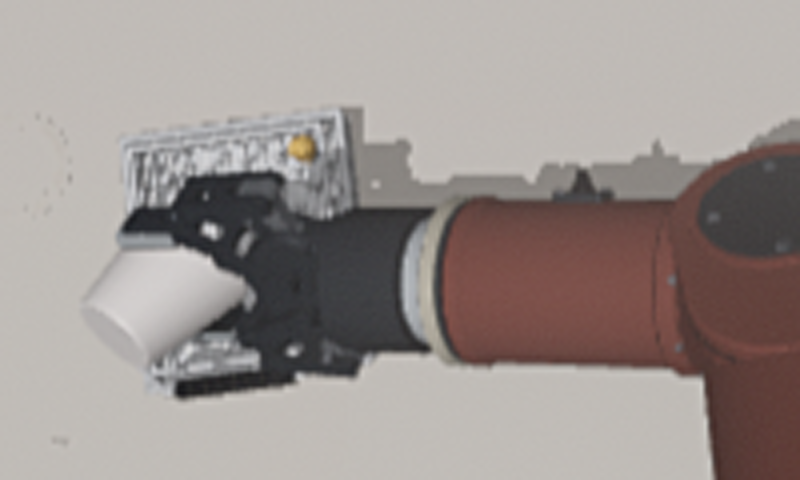

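One nut is visible at (302,147) in the basket, and the load dropped by about 0.8 N, so the cup should be empty. I'll return it to its spot and look.

Run:
```python
from h import *; from rig import *
bot.move_j(np.load("q0.npy"))
p=telemetry.get_tcp_pos(); G=CUP+[0,0,.047]+ADV*Z
bot.servo_line(p+[0,0,.03],v=.15)
bot.servo_line([G[0],G[1],p[2]+.03],v=.2)
bot.servo_line(G+[0,0,.012],v=.15)
f0=telemetry.get_force()[2]
for dz in [.008,.005,.003,.0015,.0005,-.0005]:
    bot.servo_line(G+[0,0,dz],v=.05); f=telemetry.get_force()[2]
    if f-f0>1.5: break
print(dz,f0,f)
hand.let_go(); bot.wait(.2)
bot.servo_line(telemetry.get_tcp_pos()-.13*Z,v=.15)
bot.servo_line(telemetry.get_tcp_pos()+[0,0,.12],v=.25)
print(telemetry.get_time(),telemetry.get_joints().round(2))
import pickle
o=np.zeros((600,800,3),np.uint8)
t=cams.capture("top"); s=cams.capture("scene"); pickle.dump((t,s),open("c1.pkl","wb"))
o[:360,:400]=cv2.resize(t["pixels"][200:290,140:240,::-1],None,fx=4,fy=4,interpolation=cv2.INTER_CUBIC)
o[:200,410:650]=cv2.resize(t["pixels"][195:245,270:330,::-1],None,fx=4,fy=4,interpolation=cv2.INTER_CUBIC)
o[220:600,410:790]=cv2.resize(s["pixels"][275:370,225:320,::-1],None,fx=4,fy=4,interpolation=cv2.INTER_CUBIC)
o[370:600,:400]=cv2.resize(s["pixels"][195:241,260:340,::-1],(400,230),interpolation=cv2.INTER_CUBIC)
cv2.imwrite("pics/r1.png",o)
```

```text
-0.0005 -0.2221735992172227 5.803395711765889
20.7167 [ 0.96  0.94 -0.35  1.09 -0.65  1.95  0.64]
```

View pics/r1.png

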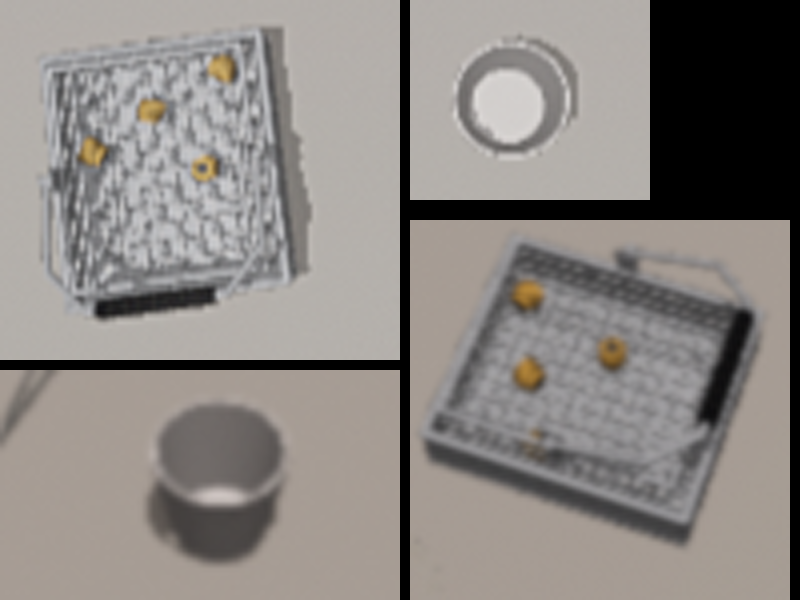

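All four nuts lie in the basket: (93,152), (151,110), (222,68) and (204,168). The empty cup stands upright, and the handle and pan haven't moved. Next I'll sweep the handle up with the rear pad of the open, downward-pointing gripper.

```bash
cat >> h.py <<'E'
EX=np.array([np.cos(YAW),np.sin(YAW),0]); HZ=.066
def down(s):
    y=s*EX; z=np.array([0,0,-1.]); return np.c_[np.cross(y,z),y,z]
def bar(q): return B+[0,0,HZ]+.08*(-np.sin(q)*EX+[0,0,np.cos(q)])
E
python3 - <<'E'
from h import *; from rig import *
p=telemetry.get_tcp_pos(); print(p.round(3))
bot.servo_line(p+[0,0,.08],v=.25)
best=None
for s in(1,-1):
    q=solve_ik(bar(1.25)+.02*EX+[0,0,.11],down(s)); print(s,None if q is None else q.round(2))
    if q is not None:
        d=np.abs(q-telemetry.get_joints()).max()
        if best is None or d<best[0]: best=(d,s)
s=best[1]; D=down(s); print("s",s)
bot.move_pose(bar(1.25)+.02*EX+[0,0,.11],D)
print(telemetry.get_time(),telemetry.get_force().round(1))
bot.servo_line(bar(1.25)+.012*EX+[0,0,-.027],v=.12)
print(telemetry.get_force().round(1))
for q in np.r_[1.25,np.linspace(1.15,0.02,12)]:
    off=.0425-.006
    bot.servo_line(bar(q)+off*EX+[0,0,-.027],v=.08)
    f=telemetry.get_force(); print(round(q,2),f.round(1))
    if np.abs(f).max()>15: break
print(telemetry.get_time())
o=np.zeros((600,800,3),np.uint8)
t=cams.capture("top"); c=cams.capture("scene")
o[:360,:400]=cv2.resize(t["pixels"][200:290,140:240,::-1],None,fx=4,fy=4)
o[200:600,400:800]=cv2.resize(c["pixels"][265:365,225:325,::-1],None,fx=4,fy=4,interpolation=cv2.INTER_CUBIC)
cv2.imwrite("pics/b1.png",o)
E
```

```text
[ 0.566 -0.276  0.202]
1 [ 0.59  0.01 -0.86  1.91  0.01  1.23 -0.11]
-1 None
s 1
22.7667 [ 0.2 -0.2  0.5]
[-0.9 -0.5 -0.3]
1.25 [ 0.6 -0.8 -0. ]
1.15 [-1.   0.1  0.1]
1.05 [-1.9  0.2 -0.8]
0.94 [-5.7 -1.7  3.5]
0.84 [-7.1 -0.6  3.9]
0.74 [-8.5 -2.   5.1]
0.64 [-9.2 -2.   6.3]
0.53 [-10.4  -2.3   9.2]
0.43 [-11.3  -2.9  10.5]
0.33 [-12.1  -3.   13.7]
0.23 [-14.3  -4.   17. ]
27.0167
```

View pics/b1.png

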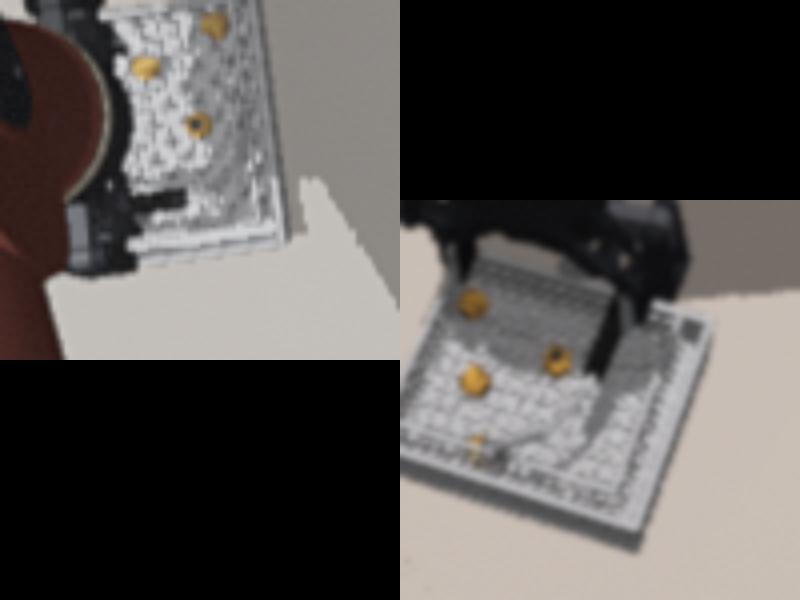

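The pan has shifted about 20 mm in +x, roughly 10 px in the top crop (corner from (291,280) to (285,240)). The handle is about half up and the force is high, so I stop and locate everything before I move.

Run:
```python
from h import *; import pickle
from rig import telemetry
T,S=pickle.load(open("c1.pkl","rb"))
tp=lambda x,y:((x+.5)/4-.5+140,(y+.5)/4-.5+200)
sp=lambda x,y:((x-400+.5)/4-.5+225,(y-200+.5)/4-.5+265)
print("corner before",at_z(T,tp(291,280),.035),"now",at_z(T,tp(287,241),.035))
pred=[B+rz(YAW)@[x,y,.035] for x,y in((-.076,-.066),(-.076,.066))]
print("scene corners now",at_z(S,sp(713,318),.035),at_z(S,sp(640,533),.035),"pred",pred)
print("bar R end",tri(T,tp(186,198),S,sp(611,298)))
for z in(.09,.1,.11,.12,.13): print(z,at_z(T,tp(186,198),z).round(4),at_z(S,sp(596,376),z).round(4))
print(telemetry.get_tcp_pos(),telemetry.get_force(),(bar(.23)+.0365*EX))
```

```text
corner before [0.44576112 0.01917411 0.035     ] now [0.46874826 0.02222001 0.035     ]
scene corners now [0.46783977 0.02184558 0.035     ] [0.44418114 0.1544402  0.035     ] pred [array([0.44556303, 0.01717034, 0.035     ]), array([0.42440272, 0.14746325, 0.035     ])]
bar R end [0.49907695 0.06981672 0.1052865 ]
0.09 [0.4938 0.0709 0.09  ] [0.4936 0.109  0.09  ]
0.1 [0.4939 0.0687 0.1   ] [0.4907 0.1135 0.1   ]
0.11 [0.494  0.0664 0.11  ] [0.4879 0.1179 0.11  ]
0.12 [0.494  0.0642 0.12  ] [0.485  0.1224 0.12  ]
0.13 [0.4941 0.062  0.13  ] [0.4822 0.1268 0.13  ]
[0.52684721 0.0970902  0.11782224] [-13.25074998  -3.32731888  17.45115501] [0.52802563 0.09742746 0.14389331]
```

Pan centre is now about (0.532, 0.0995), moved 23 mm (limit 40). The bar is at about (0.488, 0.0945, 0.133), so q≈0.58. The open fingertip only caught the bar's top edge. I'll back off, go deeper and push with a tight force limit.

```bash
cat >> h.py <<'E'
B=np.array([.532,.0995,0]); YAW=.172; EX=np.array([np.cos(YAW),np.sin(YAW),0])
E
python3 - <<'E'
from h import *; from rig import *
D=down(1); dz=np.array([0,0,-.038])
p=telemetry.get_tcp_pos(); bot.servo_line(p-.006*EX+[0,0,.006],v=.05)
p=telemetry.get_tcp_pos(); bot.servo_line(p-.004*EX+[0,0,.0],v=.05); print(telemetry.get_force().round(1))
bot.servo_line(bar(.60)+.022*EX+[0,0,.02],D,v=.1)
bot.servo_line(bar(.60)+.022*EX+dz,v=.1); print("low",telemetry.get_force().round(1))
f0=telemetry.get_force()
for q in np.r_[.60,np.linspace(.53,0.04,8)]:
    bot.servo_line(bar(q)+.0365*EX+dz,v=.07)
    f=telemetry.get_force()-f0; print(round(q,2),f.round(1))
    if np.abs(f).max()>7: break
print(telemetry.get_time())
t=cams.capture("top"); c=cams.capture("scene")
o=np.zeros((600,800,3),np.uint8)
o[:400,:400]=cv2.resize(t["pixels"][190:290,140:240,::-1],None,fx=4,fy=4,interpolation=cv2.INTER_CUBIC)
o[160:600,400:800]=cv2.resize(c["pixels"][255:365,225:325,::-1],None,fx=4,fy=4,interpolation=cv2.INTER_CUBIC)
cv2.imwrite("pics/b2.png",o)
E
```

```text
[-0.2  1.   0.1]
low [-0.2  1.  -0.1]
0.6 [-0.5 -1.5  0.2]
0.53 [-0.  -1.7 -0.8]
0.46 [-1.1 -0.8  0.5]
0.39 [ 0.9 -1.1 -0.3]
0.32 [-0.4 -1.4  0.6]
0.25 [-0.4 -1.5 -0.2]
0.18 [ 0.8 -1.9  0.1]
0.11 [ 0.6 -1.4  0.2]
0.04 [-0.5 -1.3 -0.1]
31.2583
```

View pics/b2.png

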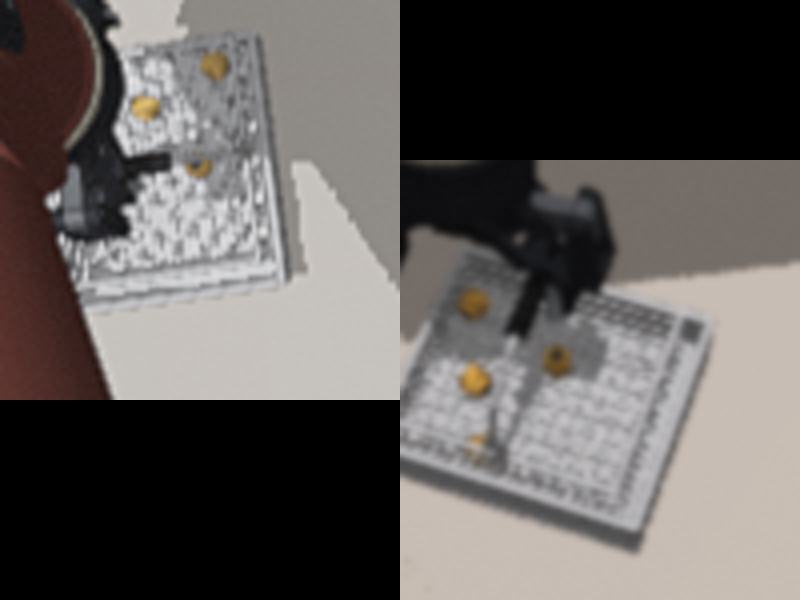

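The handle is now nearly upright, with the bar at (520,310) over the ear at (490,455), and the pan did not move again. I'll centre on the bar, clamp and lift.

Run:
```python
from h import *; from rig import *
g=bar(.03)-[0,0,.024]
p=telemetry.get_tcp_pos(); bot.servo_line([g[0],g[1],p[2]],v=.07)
bot.servo_line(g,v=.07); print(telemetry.get_force().round(1))
hand.clamp(50); bot.wait(.2)
print(telemetry.get_width(),telemetry.get_finger_force(),telemetry.get_force().round(1))
p=telemetry.get_tcp_pos()
for k in (.01,.03,.06):
    bot.servo_line(p+[0,0,k],v=.05); print(k,telemetry.get_force().round(1))
bot.servo_line(p+[0,0,.14],v=.06); bot.wait(.7)
print(telemetry.get_width(),telemetry.get_force().round(1),telemetry.get_time())
t=cams.capture("top"); c=cams.capture("scene")
o=np.zeros((600,800,3),np.uint8)
o[:400,:400]=cv2.resize(t["pixels"][185:285,135:235,::-1],None,fx=4,fy=4,interpolation=cv2.INTER_CUBIC)
o[40:600,400:800]=cv2.resize(c["pixels"][225:365,225:325,::-1],None,fx=4,fy=4,interpolation=cv2.INTER_CUBIC)
o[400:600,:400]=cv2.resize(c["pixels"][180:260,280:440,::-1],(400,200),interpolation=cv2.INTER_CUBIC)
cv2.imwrite("pics/l1.png",o)
```

```text
[-0.   0.  -0.3]
0.010718906169889172 48.65064516663551 [-0.9 -0.5 -0.2]
0.01 [-0.7  0.5 -5.6]
0.03 [-0.2  0.3 -5.3]
0.06 [-1.1 -0.4 -5. ]
0.010447028844329924 [ 0.6 -0.4 -5. ] 37.075
```

View pics/l1.png

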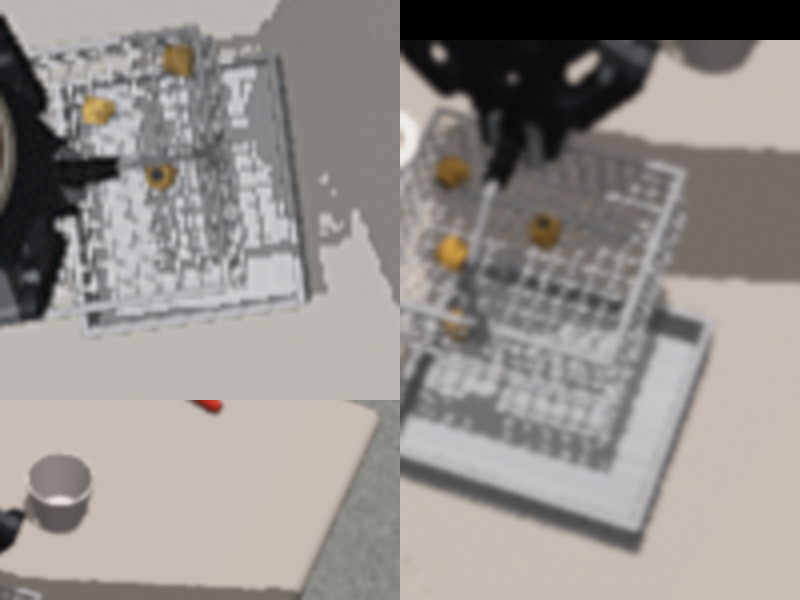

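The basket hangs over the pan with all four nuts in it, and the cup stands upright at (60,492). I'll check the level by projecting the model, then hand in.

Run:
```python
from h import *; import pickle
from rig import telemetry
T,S=pickle.load(open("c1.pkl","rb"))
g=telemetry.get_tcp_pos(); print(g,telemetry.get_qd().round(3).max())
for tilt in(-.1,-.05,0,.05,.1):
  c,s=np.cos(tilt),np.sin(tilt); Ry=np.array([[c,0,s],[0,1,0],[-s,0,c]])
  hinge=np.array([g[0],g[1],g[2]+.024-.08])
  P=lambda x,y,z=-.013: hinge+rz(YAW)@Ry@[x,y,z]
  a=(proj(T,[P(.068,-.058),P(-.068,-.058)])+.5-[135,185])*4
  b=(proj(S,[P(-.068,-.058),P(-.068,.058)])+.5-[225,225])*4+[400,40]
  print(tilt,a.round().tolist(),b.round().tolist())
```

```text
[0.52965613 0.09904864 0.26200908] 0.001
-0.1 [[200.0, 33.0], [242.0, 300.0]] [[698.0, 178.0], [626.0, 375.0]]
-0.05 [[201.0, 35.0], [241.0, 302.0]] [[700.0, 175.0], [627.0, 372.0]]
0 [[203.0, 37.0], [240.0, 303.0]] [[701.0, 172.0], [629.0, 369.0]]
0.05 [[205.0, 39.0], [239.0, 305.0]] [[703.0, 168.0], [630.0, 366.0]]
0.1 [[206.0, 41.0], [238.0, 306.0]] [[703.0, 165.0], [630.0, 363.0]]
```

Run:
```python
from h import *; import pickle
from scipy.optimize import least_squares
from scipy.spatial.transform import Rotation as Ro
from rig import telemetry
T,S=pickle.load(open("c1.pkl","rb")); g=telemetry.get_tcp_pos(); h=g+[0,0,.024-.08]
def res(v):
    R=Ro.from_euler("ZYX",[YAW+v[3],v[4],v[5]]).as_matrix(); P=lambda x,y:h+v[:3]+R@[x,y,-.013]
    a=(proj(T,[P(.068,-.058),P(-.068,-.058)])+.5-[135,185])*4-[[200,28],[247,290]]
    b=(proj(S,[P(-.068,-.058),P(-.068,.058)])+.5-[225,225])*4+[400,40]-[[683,172],[615,360]]
    return np.r_[(a/3).ravel(),(b/3).ravel(),v[:3]/.01,v[3:]/.1]
r=least_squares(res,np.zeros(6)); print(r.x.round(4),r.fun[:8].round(1))
c=0
```

```text
[ 0.0073  0.0005 -0.0041  0.0224  0.0366  0.0778] [ 0.7 -1.  -1.5 -1.1  1.3  0.3  1.   0.1]
```

Run:
```python
from h import *
from scipy.optimize import differential_evolution
from scipy.spatial.transform import Rotation as Ro
from scipy.ndimage import map_coordinates,gaussian_filter
from rig import telemetry,cams
C={n:cams.capture(n) for n in("top","scene")}; g=telemetry.get_tcp_pos(); h=g+[0,0,.024-.08]
I={n:gaussian_filter(C[n]["pixels"].astype(float).mean(2),.5) for n in C}
k=np.linspace(-1,1,60)
w,d=.0665,.0565
L=[np.c_[w*k,0*k-d],np.c_[w*k,0*k+d],np.c_[0*k-w,d*k],np.c_[0*k+w,d*k]]
use={"top":[0,2,3],"scene":[0,1,2]}
def cost(v):
    R=Ro.from_euler("ZYX",[YAW+v[3],v[4],v[5]]).as_matrix(); s=0
    for n in C:
        for i in use[n]:
            X=h+v[:3]+np.c_[L[i],0*k-.0145]@R.T; p=proj(C[n],X)
            t=p[-1]-p[0]; nn=np.array([-t[1],t[0]])/np.linalg.norm(t)
            f=lambda o:map_coordinates(I[n],(p+o*nn).T[::-1],order=1,mode="nearest")
            m=f(0)-.5*(f(2)+f(-2)); s+=np.clip(m,-40,40).mean()
    return -s
b=[(-.014,.014)]*3+[(-.08,.08)]+[(-.15,.15)]*2
for seed in(0,1,2):
    r=differential_evolution(cost,b,seed=seed,maxiter=120,popsize=12); print(r.x.round(4),round(r.fun,1))
x=r.x.copy()
for a in(-.09,-.06,-.03,0,.03,.06,.09):
    rr=[]
    for j in(4,5):
        bb=list(b); bb[j]=(a-1e-4,a+1e-4); rr.append(round(differential_evolution(cost,bb,seed=0,maxiter=50,popsize=10).fun,1))
    print(a,rr)
print(telemetry.get_time(),telemetry.get_torque().round(3))
```

```text
[ 0.0124 -0.0062 -0.014   0.018  -0.0566 -0.0379] -78.2
[ 0.0109 -0.01   -0.0036  0.0236 -0.0757  0.15  ] -75.7
[ 0.0074 -0.0136  0.0121 -0.0168  0.0558  0.1044] -72.4
-0.09 [np.float64(-65.4), np.float64(-72.9)]
-0.06 [np.float64(-78.2), np.float64(-77.0)]
-0.03 [np.float64(-67.6), np.float64(-77.8)]
0 [np.float64(-68.0), np.float64(-72.7)]
0.03 [np.float64(-71.9), np.float64(-69.3)]
0.06 [np.float64(-64.3), np.float64(-67.9)]
0.09 [np.float64(-71.1), np.float64(-72.5)]
37.275 [-0.029  0.045 -0.035]
```

The mesh makes the line fit ambiguous, so I rely on the corner fit: tilt about 0.086 rad or less, biased by the calibration error. The bar was also clamped while the basket stood level, and the load is steady. Handing in.

Run:
```python
from rig import *
print(telemetry.get_width(),telemetry.get_force().round(1)); print(job.hand_in())
```

```text
0.010364955872257045 [-0.1 -0.2 -4.8]
the job is handed in; nothing more can be done
None
```

I handed the job in at about 37 s: all four nuts are in the basket, which hangs by its handle about 10 cm above the pan, and the empty cup stands upright. The pan slid about 23 mm (limit 40) on my first handle push, and the basket's tilt is only known roughly (about 0.09 rad or less, limit 0.105). The hand-in returned no verdict.

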